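# Seat the hexagonal frames on their stands

### The job

Pick out the three hexagonal steel frames and seat each one over the post of the stand of its own size, flat on the disc: first the small frame on the small stand, then the medium frame on the medium stand, then the large frame on the large stand. Set them down without dropping them, and leave the two round rings where they are.

Things in the scene. Friction and masses are not known exactly. Their poses are not given: they have to be found in the camera images.
- hex_small: the small hexagonal frame: a dark steel hexagonal collar, open top and bottom, lying flat; 42 mm across flats outside (48 across corners), wall 6 mm (opening 30 mm across flats), 30 mm high. Origin: centre of its underside; z up; its x axis is square to one pair of flats (the other pairs are square to directions 60 and 120 degrees from x).
- hex_medium: the medium hexagonal frame: a dark steel hexagonal collar, open top and bottom, lying flat; 54 mm across flats outside (62 across corners), wall 6 mm (opening 42 mm across flats), 30 mm high. Origin: centre of its underside; z up; its x axis is square to one pair of flats (the other pairs are square to directions 60 and 120 degrees from x).
- hex_large: the large hexagonal frame: a dark steel hexagonal collar, open top and bottom, lying flat; 66 mm across flats outside (76 across corners), wall 6 mm (opening 54 mm across flats), 30 mm high. Origin: centre of its underside; z up; its x axis is square to one pair of flats (the other pairs are square to directions 60 and 120 degrees from x).
- stand_small: the small stand, fixed to the bench: a wooden disc 66 mm in diameter and 10 mm thick with a round upright steel post in its centre, 14 mm in diameter, rising 20 mm above the disc (top 30 mm above the bench, its last 4 mm tapered by 4 mm a side). The small hexagonal frame sits over this post, flat on the disc. Origin: centre of the disc's underside, at bench height.
- stand_medium: the medium stand, fixed to the bench: a wooden disc 80 mm in diameter and 10 mm thick with a round upright steel post in its centre, 26 mm in diameter, rising 20 mm above the disc (top 30 mm above the bench, its last 4 mm tapered by 4 mm a side). The medium hexagonal frame sits over this post, flat on the disc. Origin: centre of the disc's underside, at bench height.
- stand_large: the large stand, fixed to the bench: a wooden disc 94 mm in diameter and 10 mm thick with a round upright steel post in its centre, 38 mm in diameter, rising 20 mm above the disc (top 30 mm above the bench, its last 4 mm tapered by 4 mm a side). The large hexagonal frame sits over this post, flat on the disc. Origin: centre of the disc's underside, at bench height.
- ring_a: a round dark steel ring, not part of the job: 48 mm outside diameter, wall 6 mm, 30 mm high, lying flat. Origin: centre of its underside.
- ring_b: another round dark steel ring, not part of the job: 62 mm outside diameter, wall 6 mm, 30 mm high, lying flat. Origin: centre of its underside.
Things that resemble listed ones, but are neither listed nor needed, are in the scene too. Leave any green look-alike of the stand_large alone.

How it is judged:
On the way, in this order (a step that is already met when the one before it is completed fails the run):
1. the small frame is seated on the small stand and let go (horizontal distance between hex_small and stand_small below 0.013 m and z of hex_small in the frame of stand_small between 0.007 and 0.013 m and angle between hex_small's own z axis and vertical below 0.08 rad and contact force between the fingers and hex_small below 0.1 N and linear speed of hex_small below 0.02 m/s), for 0.2 s.
2. the medium frame is seated on the medium stand and let go (horizontal distance between hex_medium and stand_medium below 0.013 m and z of hex_medium in the frame of stand_medium between 0.007 and 0.013 m and angle between hex_medium's own z axis and vertical below 0.08 rad and contact force between the fingers and hex_medium below 0.1 N and linear speed of hex_medium below 0.02 m/s), for 0.2 s.
3. the large frame is seated on the large stand and let go (horizontal distance between hex_large and stand_large below 0.013 m and z of hex_large in the frame of stand_large between 0.007 and 0.013 m and angle between hex_large's own z axis and vertical below 0.08 rad and contact force between the fingers and hex_large below 0.1 N and linear speed of hex_large below 0.02 m/s), for 0.2 s.
At the end, for the whole second after the job is handed in: Each of the three hexagonal frames is over the post of its own stand (centres within 13 mm, which any frame fully down over its own post meets), its underside 7 to 13 mm above the stand's underside (flat on the 10 mm disc), upright within 0.08 rad, released and at rest (all of step 1 and all of step 2 and all of step 3); the robot touches nothing.
It fails at once if a round ring was pushed out of its place (more than 20 mm) or tipped ((distance of ring_a from where it was at the start of the episode above 0.02 m or angle between ring_a's own z axis and vertical above 0.3 rad) or (distance of ring_b from where it was at the start of the episode above 0.02 m or angle between ring_b's own z axis and vertical above 0.3 rad)).
It fails at once if a frame was dropped or flung (faster than 0.7 m/s with no finger on it) ((linear speed of hex_small above 0.7 m/s and contact force between the fingers and hex_small below 0.05 N) or (linear speed of hex_medium above 0.7 m/s and contact force between the fingers and hex_medium below 0.05 N) or (linear speed of hex_large above 0.7 m/s and contact force between the fingers and hex_large below 0.05 N)).
It also fails if it takes over 77 s, if anything falls off the work surface, if the arm or the gripper's body presses on something with over 40 N, if the wrist force passes 120 N, or if a joint passes its speed limit or range.

### The arm

A 6-joint arm with a two-finger parallel gripper is mounted at the origin on the work surface. World frame = base frame: x ahead of the robot, y to its left, z up, the work surface at z = 0. Lengths are in m, angles in rad, forces in N, time in s.
With the tool pointing down it reaches from about 0.325 to 0.775 m from the base axis. Payload 5.5 kg.
Tool frame: the origin (TCP) lies between the finger pads; the fingertips stand 8 mm ahead of it and the grasp point (between the pads) lies 11 mm behind it (tcp_to_tips is the distance from the TCP to the fingertips, in m); z points along the fingers, y is the line along which they close (so a half turn about z gives the same grasp; the last joint's range is limited). The gripper opens to 88 mm and grips with 3 to 60 N. Pads are 20 mm wide; open, the fingers measure 115 mm over their backs; the gripper's body (75 mm by 178 mm) begins 61 mm behind the grasp point.
Start: joints at [1.095, 0.091, 1.231, -0, 1.82, -0.057], TCP at [0.244, 0.548, 0.231] pointing down, gripper open.
Joint ranges: [-2.87, 2.87], [-0.86, 2.18], [0.17, 2.46], [-1.51, 4.65], [0.06, 2.69], [-2.65, 2.65]. Speed limits (rad/s): [2.57, 2.57, 3.01, 3.14, 3.14, 3.14].

### API

Orientations are given as a unit quaternion [w, x, y, z].
In Python, from bench import * gives the robot as it stands. Calls block until the motion is done:
- move_to(position, orientation): joint-space move of the TCP to a pose.
- move_l(position, speed=0.15, orientation=None): straight line of the TCP; orientation=None keeps the orientation; speed is the mean speed in m/s.
- movej(angles): joint-space move.
- gripper_open() and close(): open the fingers fully, or close them until they stop; the grip force is fixed at half the most.
- hold(seconds).
- inverse_kinematics(position, orientation): joint angles nearest the present ones, or None.
- state(): the state.
- get_image(name): name is "side" or "top"; returns a dict with "frame" (400x640x3 uint8, blue, green, red), "depth" (400x640 float32, m along the optical axis (not along the pixel's ray), 0 where there is no reading), "camera_matrix" (3x3 intrinsics, pixels), "view" (4x4, takes a point from world to camera coordinates). Camera axes: x right, y up, looking along -z (the intrinsics and any distortion apply to the point x, -y, -z); pixel columns grow to the right and rows downward; lengths in m; the calibration is good to about 2 mm. A picture is of the moment at which its call begins.
A pose or a line that the arm cannot do raises IKError and nothing moves.
- job_done(): hands the job in; it is judged then, once.
The state is a dict: "time": time; "joint_pos": joint angles; "dq": joint speeds; "joint_torque": joint torques, N m; "ee_pos": TCP position; "ee_rot": TCP orientation; "ft_force": force on the tool from outside, world axes, zero at the start; "moment": the same for the moment, N m; "finger_gap": finger opening in m; "finger_force": force on a finger pad.
Only numpy, scipy, OpenCV 4.12 (cv2) and the standard library are available. Lean on these libraries where they do the work, as an engineer would, in place of code of your own. Each camera call takes 0.05 s, during which the arm holds its last target. There are 200 camera calls.

## Working session

There is one attempt and no reset: what is moved stays moved. The work goes in short steps, each a Python script; the robot and the scene stay as the last script left them, time stands still between calls to the robot, and variables do not carry over. Pictures are saved under pics/ and viewed, at most 14 in all, crops included, and the job is handed in when it is done.

```bash
mkdir -p pics; ls; python3 - <<'E'
from bench import *
import cv2,numpy as np
for n in("top","side"):
    d=get_image(n); cv2.imwrite(f"pics/{n}0.png",d["frame"]); np.savez(f"{n}0.npz",**d)
    print(n,d["camera_matrix"],d["view"],[k for k in d])
print(state())
E
```

```text
pics
top [[484.47379573   0.         326.2436038 ]
 [  0.         484.47379573 197.19222814]
 [  0.           0.           1.        ]] [[ 2.29770553e-02 -9.99730942e-01  3.17791763e-03  5.64891222e-02]
 [ 9.84125666e-01  2.31777103e-02  1.75953028e-01 -4.68491616e-01]
 [-1.75979343e-01 -9.15412144e-04  9.84393434e-01 -1.03597133e+00]
 [ 0.00000000e+00  0.00000000e+00  0.00000000e+00  1.00000000e+00]] ['frame', 'depth', 'camera_matrix', 'view']
side [[441.87679006   0.         321.45701242]
 [  0.         441.87679006 199.70187708]
 [  0.           0.           1.        ]] [[ 0.93202569 -0.3623585   0.00494314 -0.4262184 ]
 [ 0.21864136  0.57314292  0.78974879 -0.18604065]
 [-0.28900531 -0.73498538  0.61341048 -1.02985788]
 [ 0.          0.          0.          1.        ]] ['frame', 'depth', 'camera_matrix', 'view']
{'time': 0.1, 'joint_pos': array([ 1.09532772e+00,  9.17678309e-02,  1.23173779e+00,  1.04861023e-05,
        1.81979021e+00, -5.66872568e-02]), 'dq': array([-0.0002918 , -0.00486945, -0.00085368, -0.00017166, -0.00040418,
        0.00011984]), 'joint_torque': array([ 1.99221315e-03, -4.47857487e+01, -4.07568455e+01,  6.98780059e-02,
        2.84102565e-02, -1.22496017e-04]), 'ee_pos': array([0.2438685 , 0.54793851, 0.22964499]), 'ee_rot': array([-2.28828764e-04,  2.07862589e-01,  9.78157666e-01, -8.20286023e-04]), 'ft_force': array([0.35549169, 0.06769511, 0.89199287]), 'moment': array([-0.03090669,  0.03097313,  0.03692324]), 'finger_force': 0.0, 'finger_gap': 0.08803675589871887}
```

View pics/top0.png

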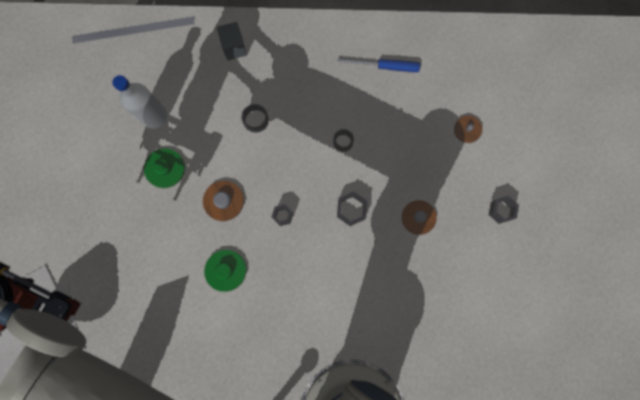

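View pics/side0.png

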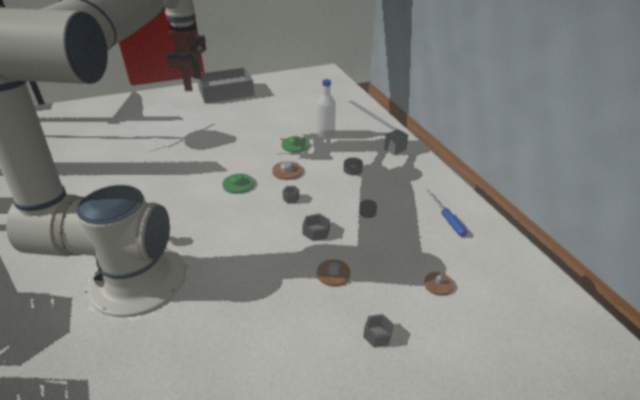

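Top view. Hex-like pieces are at (283,215), (352,208) and (503,209), and round rings at (255,118) and (344,140). Wooden stands are at (223,200), (419,217) and (468,128), and the green look-alikes at (165,168) and (225,270) stay untouched. The side view agrees. Next I measure sizes and angles on rectified planes, with the depth map alongside.

```bash
cat > vis.py <<'E'
import numpy as np,cv2
def rays(d,uv):
    K,V=d["camera_matrix"],d["view"]; uv=np.atleast_2d(uv).astype(float)
    c=np.c_[(uv[:,0]-K[0,2])/K[0,0],-(uv[:,1]-K[1,2])/K[1,1],-np.ones(len(uv))]
    R=V[:3,:3]; return -R.T@V[:3,3], c@R
def on_plane(d,uv,z):
    o,r=rays(d,uv); return o+r*((z-o[2])/r[:,2])[:,None]
def project(d,P):
    p=np.atleast_2d(P)@d["view"][:3,:3].T+d["view"][:3,3]; K=d["camera_matrix"]
    return np.c_[K[0,0]*p[:,0]/-p[:,2]+K[0,2],-K[1,1]*p[:,1]/-p[:,2]+K[1,2]]
def cloud(d):
    h,w=d["depth"].shape; u,v=np.meshgrid(np.arange(w),np.arange(h))
    o,r=rays(d,np.c_[u.ravel(),v.ravel()]); return (o+r*d["depth"].reshape(-1,1)).reshape(h,w,3)
def rect(d,c,z,half=.06,s=4):
    """top-down crop of plane z about c; s px/mm; columns = -y, rows = -x"""
    n=int(half*2000*s)
    q=np.array([[c[0]+half,c[1]+half,z],[c[0]+half,c[1]-half,z],[c[0]-half,c[1]-half,z],[c[0]-half,c[1]+half,z]])
    H=cv2.getPerspectiveTransform(project(d,q).astype(np.float32),np.float32([[0,0],[n,0],[n,n],[0,n]]))
    return cv2.warpPerspective(d["frame"],H,(n,n),flags=cv2.INTER_CUBIC)
E
python3 - <<'E'
from vis import *
d=dict(np.load("top0.npz")); P=cloud(d); Z=P[...,2]
print("bench z",np.median(Z[:,100:600][d["depth"][:,100:600]>0]))
hsv=cv2.cvtColor(d["frame"],cv2.COLOR_BGR2HSV)
items=dict(h283=(283,215),h352=(352,208),h503=(503,209),r255=(255,118),r344=(344,140))
tiles=[]
for n,uv in items.items():
    c=on_plane(d,[uv],.03)[0]
    for _ in range(2):
        m=(abs(P[...,0]-c[0])<.05)&(abs(P[...,1]-c[1])<.05)&(Z>.022)&(d["depth"]>0)
        q=P[m]; hull=cv2.convexHull((q[:,:2]*1000).astype(np.float32)); (x,y),rad=cv2.minEnclosingCircle(hull); c=np.array([x,y,30])/1000
    print(n,c.round(4),"diam",round(2*rad),"area",cv2.contourArea(hull),"n",m.sum(),"zmax",np.percentile(q[:,2],95).round(4))
    tiles.append(cv2.resize(rect(d,c,.03,.05,2),(260,260)))
for n,uv in dict(s223=(223,200),s419=(419,217),s468=(468,128)).items():
    c=on_plane(d,[uv],.01)[0]
    m=((hsv[...,0]<18)&(hsv[...,1]>90)).astype(np.uint8)
    k,l,st,ce=cv2.connectedComponentsWithStats(cv2.morphologyEx(m,cv2.MORPH_CLOSE,np.ones((15,15))))
    i=l[uv[1],uv[0]]; pts=np.argwhere(l==i)[:,::-1]
    w=on_plane(d,pts,.01)[:,:2]*1000; (x,y),r=cv2.minEnclosingCircle(w.astype(np.float32))
    print(n,"c",x.round(1),y.round(1),"diam",2*r,"mean",w.mean(0).round(1),"ext",np.ptp(w,axis=0).round(1)); c=np.array([x,y])/1000
    tiles.append(cv2.resize(rect(d,c,.01,.06,2),(260,260)))
tiles.append(np.zeros_like(tiles[0]))
im=np.vstack([np.hstack(tiles[i:i+3]) for i in(0,3,6)]); im=cv2.resize(im,(600,600))
cv2.imwrite("pics/tiles.png",np.clip(im*1.7,0,255).astype(np.uint8))
E
```

```text
bench z 0.0004248081991606867
h283 [0.4279 0.1655 0.03  ] diam 48 area 1486.4978772446048 n 195 zmax 0.0364
h352 [0.4458 0.0091 0.03  ] diam 75 area 3759.0409545914954 n 330 zmax 0.0363
h503 [ 0.4513 -0.334   0.03  ] diam 62 area 2561.332530976739 n 311 zmax 0.0364
r255 [0.6548 0.2387 0.03  ] diam 62 area 2895.605622547213 n 228 zmax 0.0329
r344 [0.6061 0.0309 0.03  ] diam 48 area 1698.596330604225 n 169 zmax 0.0328Traceback (most recent call last):
  File "<stdin>", line 20, in <module>
AttributeError: 'float' object has no attribute 'round'
```

```bash
cat > meas.py <<'E'
from vis import *
d=dict(np.load("top0.npz")); P=cloud(d); Z=P[...,2]
hsv=cv2.cvtColor(d["frame"],cv2.COLOR_BGR2HSV)
def frame(d,c,half,zlo=.022):
    P=cloud(d)
    m=(np.hypot(P[...,0]-c[0],P[...,1]-c[1])<half)&(P[...,2]>zlo)&(P[...,2]<.06)&(d["depth"]>0)
    q=P[m]*1000; a=np.radians(np.arange(0,60,1))
    w=np.array([sum(np.ptp(q[:,0]*np.cos(t+k)+q[:,1]*np.sin(t+k)) for k in np.radians([0,60,120]))/3 for t in a])
    best=np.degrees(a[w.argmin()]); t=np.radians(best)
    e=np.array([[(p.max()+p.min())/2 for p in [q[:,0]*np.cos(t+k)+q[:,1]*np.sin(t+k)]][0] for k in np.radians([0,60,120])])
    A=np.array([[np.cos(t+k),np.sin(t+k)] for k in np.radians([0,60,120])])
    return np.linalg.lstsq(A,e,rcond=None)[0]/1000,best,w.min(),w.max(),np.percentile(q[:,2],[5,50,95]).round(1)
if __name__=="__main__":
    tiles=[]
    for n,c in dict(h283=(.428,.1655),h352=(.4458,.0091),h503=(.4513,-.334),r255=(.6548,.2387),r344=(.606,.031)).items():
        print(n,*frame(d,c,.05)); tiles.append(rect(d,c,.03,.05,2))
    m=((hsv[...,0]<18)&(hsv[...,1]>90)).astype(np.uint8)
    k,l,st,ce=cv2.connectedComponentsWithStats(cv2.morphologyEx(m,cv2.MORPH_CLOSE,np.ones((15,15))))
    for n,uv in dict(s223=(223,200),s419=(419,217),s468=(468,128)).items():
        w=on_plane(d,np.argwhere(l==l[uv[1],uv[0]])[:,::-1],.01)[:,:2]*1000
        print(n,"centre",((w.max(0)+w.min(0))/2).round(1),"mean",w.mean(0).round(1),"ext",np.ptp(w,axis=0).round(1),"eqd",round(2*np.sqrt(cv2.contourArea(cv2.convexHull(w.astype(np.float32)))/np.pi),1))
        tiles.append(rect(d,w.mean(0)/1000,.01,.05,2))
    tiles.append(tiles[0]*0)
    im=cv2.resize(np.vstack([np.hstack(tiles[i:i+3]) for i in(0,3,6)]),(600,600))
    cv2.imwrite("pics/tiles.png",np.clip(im*1.7,0,255).astype(np.uint8))
E
python3 meas.py
```

```text
h283 [0.42770505 0.16550146] 14.999999999999998 42.10012704069057 46.72996683087761 [24.7 32.9 36.4]
h352 [0.44610934 0.00886003] 26.0 66.512099894238 74.28953220083378 [26.2 32.8 36.3]
h503 [ 0.45149223 -0.33479131] 18.0 55.22053690617404 61.09654656270957 [23.8 32.3 36.4]
r255 [0.65464114 0.23857637] 23.0 60.62221733749609 61.36987037086888 [24.7 29.8 32.9]
r344 [0.60599916 0.03095411] 31.0 45.897474924417054 47.695095149759 [24.2 29.7 32.8]
s223 centre [459.8 304. ] mean [460.2 303.5] ext [90.6 89.4] eqd 89.7
s419 centre [ 431.1 -144.7] mean [ 431.5 -144.8] ext [71.1 73. ] eqd 72.5
s468 centre [ 644.7 -265.9] mean [ 645.9 -266.5] ext [61.7 53.8] eqd 56.5
```

View pics/tiles.png

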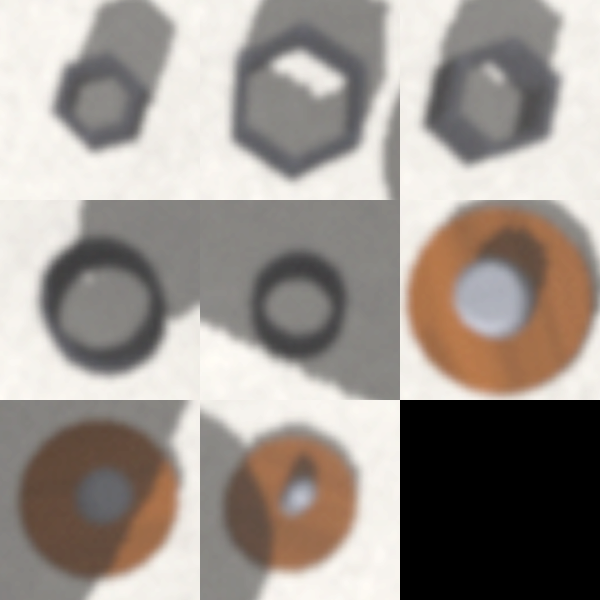

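Sizes across flats: (283,215) is 42 mm, so small. (503,209) is 55 mm, so medium. (352,208) is 66 mm, so large. Both rings are round in the crop, and the wooden discs match large, medium and small. I'll tighten the stand centres, since the small disc's mask was incomplete, then move the small frame.

```bash
cat > job.py <<'E'
from bench import *
import numpy as np,cv2
from meas import frame
from vis import *
def quat(phi): b=(phi+np.pi/2)/2; return [0,np.cos(b),np.sin(b),0]
def wrap(a): return (a+np.pi/2)%np.pi-np.pi/2
def stand(d,guess,dia):
    hsv=cv2.cvtColor(rect(d,guess,.01,.06,4),cv2.COLOR_BGR2HSV)
    m=((hsv[...,0]<20)&(hsv[...,1]>60)).astype(np.uint8)
    cs=cv2.findContours(m,cv2.RETR_EXTERNAL,cv2.CHAIN_APPROX_NONE)[0]
    (x,y),r=cv2.minEnclosingCircle(cv2.convexHull(max(cs,key=cv2.contourArea)))
    c=np.array([guess[0]-(y-240)/4000,guess[1]-(x-240)/4000])
    print("stand",c.round(4),"diam",round(r/2,1),"want",dia); return c
def run(pick,ang,place,zp=.012,up=.15):
    az=np.arctan2(pick[1],pick[0])
    off=min([wrap(np.radians(ang+k)-az) for k in(0,60,120)],key=abs)
    q1=quat(az+off); q2=quat(np.arctan2(place[1],place[0])+off)
    move_to([*pick,up],q1); move_l([*pick,zp],.12); close()
    s=state(); print("gap",s["finger_gap"],"force",s["finger_force"],"t",s["time"])
    move_l([*pick,up],.15); print("lifted gap",state()["finger_gap"])
    move_to([*place,up],q2); move_l([*place,zp+.035],.15); move_l([*place,zp+.0103],.04)
    s=state(); print("down",s["ee_pos"],s["ft_force"])
    gripper_open(); move_l([*place,up],.15); print("t",state()["time"])
def look(name,c,z=.04):
    d=get_image("top"); np.savez(name+".npz",**d)
    cv2.imwrite(f"pics/{name}.png",rect(d,c,z,.06,4)); return d
E
python3 - <<'E'
from job import *
d=dict(np.load("top0.npz"))
S=[stand(d,(.644,-.262),66),stand(d,(.432,-.1445),80),stand(d,(.46,.3033),94)]
np.save("stands.npy",S)
run((.4277,.1655),15,S[0])
move_to([.45,-.334,.2],quat(np.arctan2(-.334,.45)))
E
```

```text
stand [ 0.6444 -0.262 ] diam 68.2 want 66
stand [ 0.4318 -0.1448] diam 79.8 want 80
stand [0.4603 0.3037] diam 94.7 want 94
gap 0.041890956075557824 force 29.997168481349945 t 3.7667
lifted gap 0.041651197834114424
down [ 0.64424088 -0.26192747  0.02200162] [-0.24806835 -0.10175864 -1.6309331 ]
t 10.0333
```

```bash
python3 - <<'E'
from job import *
S=np.load("stands.npy"); d=look("small1",S[0]); print(frame(d,S[0],.045,.032)); print(frame(d,(.4515,-.3348),.05))
E
```

```text
(array([ 0.6441728 , -0.26075869]), np.float64(29.999999999999996), np.float64(43.18689737093305), np.float64(46.89035194306785), array([34.7, 42.5, 46.2]))
(array([ 0.45178827, -0.33482329]), np.float64(17.0), np.float64(55.69308857189181), np.float64(62.38220462535944), array([24. , 32.4, 35.9]))
```

View pics/small1.png

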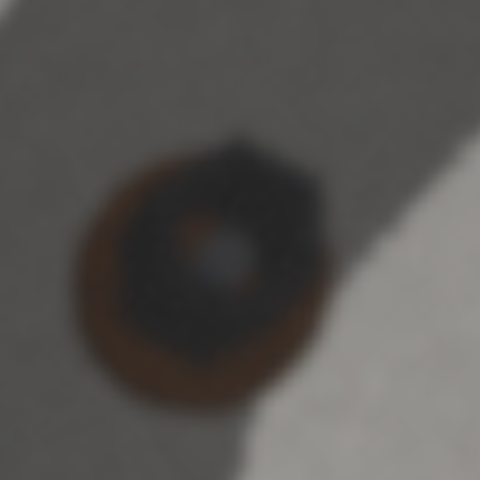

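The small frame is seated. Its top rose 10 mm, from about 32.5 to 42.5 mm in the depth readings, and the post shows in the opening at crop (222,258). Medium next.

```bash
python3 - <<'E'
from job import *
S=np.load("stands.npy"); run((.4517,-.3348),17.5,S[1])
move_to([.5,.13,.2],quat(.25))
d=look("med1",S[1]); print(frame(d,S[1],.05,.032)); print(frame(d,S[0],.045,.032)); print(frame(d,(.446,.009),.05))
E
```

```text
gap 0.053514534082027526 force 29.95000183582306 t 13.1833
lifted gap 0.05381646463784642
down [ 0.43174284 -0.14480933  0.02206932] [-0.65273062  0.04437684 -3.00253132]
t 18.3333
(array([ 0.43213693, -0.14497795]), np.float64(35.0), np.float64(54.57895869395012), np.float64(60.439723413565645), array([33. , 42.5, 46.5]))
(array([ 0.64446227, -0.26071522]), np.float64(33.0), np.float64(43.58072345132058), np.float64(47.871318859118624), array([34.6, 41.8, 46.2]))
(array([0.44571394, 0.00467037]), np.float64(27.0), np.float64(62.05821982258277), np.float64(66.64303286302886), array([26.5, 32.9, 36.3]))
```

View pics/med1.png

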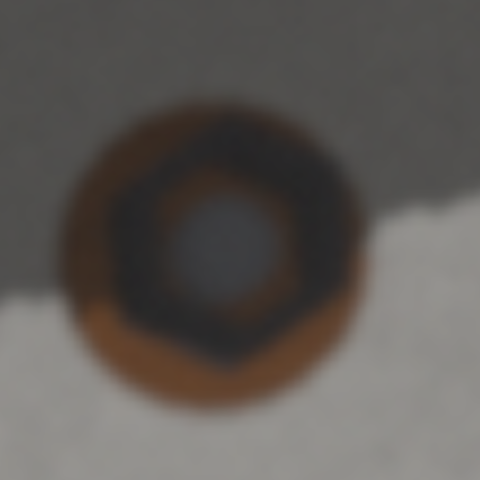

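The medium frame is seated, with the post at crop (222,250) inside the opening. The large frame's last reading was partly hidden by the arm, so I use the first measurement for it.

```bash
python3 - <<'E'
from job import *
S=np.load("stands.npy"); run((.4460,.0089),26,S[2])
move_to([.45,.02,.25],quat(0.05))
d=look("large1",S[2]); cv2.imwrite("pics/top_end.png",d["frame"])
for s,r in zip(S,(.045,.05,.055)): print(s,*frame(d,s,r,.032))
for c in((.6546,.2386),(.606,.031)): print(*frame(d,c,.05))
E
```

```text
gap 0.06593595204861949 force 29.998469352722168 t 21.8917
lifted gap 0.06592235828973012
down [0.46013226 0.30367144 0.02230499] [-2.30795935 -0.47410366  2.22174664]
t 27.2417
[ 0.64435043 -0.26195616] [ 0.64360379 -0.26078362] 33.0 43.41606803243309 47.50208516793225 [34.  42.5 46.2]
[ 0.43177728 -0.14483184] [ 0.43235228 -0.149839  ] 34.0 49.18229277806814 53.10607017918082 [33.8 42.5 45.8]
[0.46033866 0.30374208] [0.46075905 0.30404625] 58.00000000000001 66.57452711350057 74.86178492268363 [33.  42.6 46. ]
[0.65503448 0.23856615] 43.0 61.11181364758307 61.561050961662154 [23.1 29.5 32.8]Traceback (most recent call last):
  File "<stdin>", line 6, in <module>
  File "meas.py", line 8, in frame
    w=np.array([sum(np.ptp(q[:,0]*np.cos(t+k)+q[:,1]*np.sin(t+k)) for k in np.radians([0,60,120]))/3 for t in a])
                ~~~^^^^^^^^^^^^^^^^^^^^^^^^^^^^^^^^^^^^^^^^^^^^^^^^^^^^^^^^^^^^^^^^^^^^^^^^^^^^^^^
  File "meas.py", line 8, in <genexpr>
    w=np.array([sum(np.ptp(q[:,0]*np.cos(t+k)+q[:,1]*np.sin(t+k)) for k in np.radians([0,60,120]))/3 for t in a])
                    ~~~~~~^^^^^^^^^^^^^^^^^^^^^^^^^^^^^^^^^^^^^^^
    return _methods._ptp(a, axis=axis, out=out, **kwargs)
           ~~~~~~~~~~~~~^^^^^^^^^^^^^^^^^^^^^^^^^^^^^^^^^
    umr_maximum(a, axis, None, out, keepdims),
    ~~~~~~~~~~~^^^^^^^^^^^^^^^^^^^^^^^^^^^^^^
ValueError: zero-size array to reduction operation maximum which has no identity
```

View pics/top_end.png

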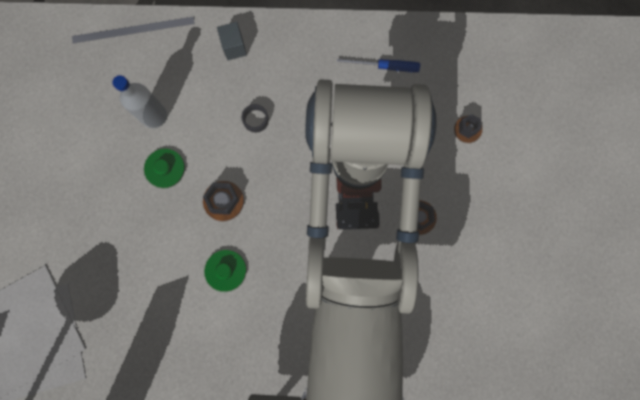

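All three frames are on their stands, at (468,128), (420,216) and (223,200), with their tops 10 mm higher than before. The medium frame is partly behind the arm here, but nothing has touched it since the last check. ring_b at (255,118) has not moved, the other ring is hidden under the arm and was never approached, and the arm is clear at z = 0.25.

```bash
python3 -c "
from bench import *
hold(.3); print(job_done(), state()['time'])"
```

```text
the job is handed in; nothing more can be done
the job is handed in; nothing more can be done
```

The small, medium and large hexagonal frames were seated on their own stands in that order and the job is handed in at about 29 s; no verdict was returned, but depth checks put each frame 10 mm up and centred within about 1.5 mm, and ring_b unmoved (ring_a was hidden by the arm in the last picture, but was never approached).

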